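# Clamp a glued joint in a one-hand ratchet clamp

## Task

The small two-tone wooden block has just been glued end to end and must be pressed while the glue grabs. Push the clamp's release plunger down to its stop so that the bar springs fully back, stand the block upright on the seat between the rubber pad and the fence, lengthwise in line with the bar, and let go of it. Then pump the trigger (do not push the bar or jaw by hand) until the pad has pushed the block against the fence and is itself pressed about half way into its jaw, firm but not crushing; leave the glue bottle where it is and finish still holding the trigger squeezed, without letting go.

Things in the scene. Friction and masses are not known exactly. Their poses are not given: they have to be found in the camera images.
- jig: Clamp jig fixed to the bench: plywood board 290 x 90 x 18 mm with a grey ratchet bar clamp screwed on. The bar pushes along the jig's +x. Origin on the bench under the handle's front face, z up. Housing 34 mm wide (y), x -80 to +40 mm, top at z 72 mm. Fixed black upright handle: x -14 to 0 mm, 26 mm wide in y, top at z 128 mm; the trigger stands in front of it (x > 0).
- seat_mid (a point): Point on the flat wooden seat the block goes on: top at z 30 mm, x 126 mm of the jig, on the bar's line; the seat reaches from x 62 to 190 mm (under the jaw and the fence) and 30 mm to either side.
- fence: Fixed hardwood fence with a cork face, 70 mm wide, standing on the board at the end of the seat; where along x differs from start to start. Origin in the plane of the cork face, 18 mm above the bench (12 mm below the seat's top), its x axis like the jig's; the face looks to -x, to the pad, and reaches 40 mm up to 62 mm over the bench.
- block: Loose two-tone wooden block glued from a darker and a lighter half, 60 mm long (x) x 30 mm wide (y) x 36 mm high (z), 30 to 65 g; a thin white glue line at mid length. Origin in the centre of the underside. Lies flat on the white model plate (top 7 mm over the bench). Either end may face the fence.
- bar (a joint): How far the toothed bar with jaw and pad stands out, m: 0 = fully back, 0.058 = fully out. A spring pulls it back with 3 to 5 N; the ratchet's latch stops it every 4 mm (8, 12, 16 mm ...) unless the plunger is down. At the start it stands so far out that the block does not fit.
- jaw: Grey jaw, 40 mm wide, on the front end of the bar; carries the pad. Its origin lies at the jig's origin when the bar is fully back and moves along the jig's x with the bar; its top is at z 60 mm.
- pad_press (a joint): How far the sprung rubber pad is pressed into the jaw, m: 0 = out, 0.010 = bottomed. Its spring gives 2 N per mm; bottomed (20 N), the force rises steeply with the squeeze.
- pad: Black rubber pad in the jaw, its face 30 mm wide, 23 mm high; it pushes the block along +x of the jig. It stands 12 mm out of the jaw when not pressed.
- pad_face (a point): Centre of the pad's front face, 45 mm above the bench; with the bar fully back and the pad free at x 70 mm of the jig.
- plunger (a joint): Release plunger, m: 0 = up, 0.007 = down on its stop; it pushes back with 3 N at the top, 7 N at the stop. Held down, it frees the bar, which springs fully back in about 0.5 s; keep it down till then. It bobs about 2 mm as the ratchet clicks past it.
- plunger_top (a point): Centre of the top of the plunger's round black head (20 mm across), 92 mm above the bench when up, at x -58 mm of the jig, behind the handle; it moves with the plunger.
- trigger_pull (a joint): Trigger angle, rad: 0 = released (leaning away from the handle), 0.40 = squeezed to its stop; sprung. After about 0.05 rad of free travel it drives the bar, about 3 mm per 0.1 rad. A full stroke moves the free bar 10 to 11 mm and the latch keeps 8 mm of that; a stroke past about 0.2 rad keeps 4 mm. Let the trigger come right back to 0 between strokes.
- trigger: Black trigger lever 26 mm wide, pivoted inside the housing at x 9 mm, z 60 mm of the jig; origin on that pivot, its y axis is the jig's. Squeezing its top towards the handle takes about 5 N idle, 10 N while driving the free bar and about 18 N with 15 N on the pad, so a hard full squeeze (over 30 N) on a bottomed pad crushes the joint.
- trigger_roll (a point): Axis of the round cross bar (radius 7 mm, along y) at the trigger's top, 58 mm from the pivot. Released it lies at x 33 mm, z 113 mm of the jig, fully squeezed at x 10 mm, z 118 mm. Over handle back and cross bar the grip is 54 mm wide released, 31 mm squeezed.
- handle_back (a point): Point on the back of the fixed handle (x -14 mm, z 110 mm of the jig), where the other side of the grip bears.
- glue_bottle: Small glue bottle, 34 mm round, 92 mm tall, loose; origin in its foot. To be left alone.

How it is judged:
On the way, in this order (a step that is already met when the one before it is completed fails the run):
1. the plunger is down on its stop and the bar has sprung fully back (value of joint plunger above 0.006 m and value of joint bar below 0.003 m), for 0.1 s.
2. the block stands on the seat between pad and fence, in line with the bar, and is let go (z of block in the frame of jig between 0.027 and 0.034 m and y of block in the frame of jig between -0.012 and 0.012 m and x of block in the frame of fence below -0.028 m and x of block in the frame of pad_face above 0.028 m and angle between the x axis of block and the x axis of jig, either way round below 0.2 rad and angle between block's own z axis and vertical below 0.1 rad and contact force between the fingers and block below 0.3 N), for 0.2 s.
3. the pumped bar's pad has pushed the block against the fence (contact force between each of pad, fence and block above 2 N), for 0.1 s.
At the end, for the whole second after the job is handed in: The block stands on the seat (within 12 mm of the bar's line, within 0.15 rad of it, upright), pressed between pad and fence with 5 to 25 N (pad pressed in about 3 to 10 mm), not touched by the robot, while the fingers still hold the trigger squeezed past its free travel with more than 2 N (contact force between pad and block between 5 and 25 N and contact force between fence and block above 4 N and contact force between the fingers and trigger above 2 N and value of joint trigger_pull above 0.1 rad and value of joint bar above 0.018 m and z of block in the frame of jig between 0.027 and 0.034 m and y of block in the frame of jig between -0.012 and 0.012 m and angle between the x axis of block and the x axis of jig, either way round below 0.15 rad and angle between block's own z axis and vertical below 0.1 rad and contact force between the fingers and block below 0.3 N and linear speed of block below 0.01 m/s and distance of glue_bottle from where it was at the start of the episode below 0.03 m); the arm keeps its last pose, push and grip.
It fails at once if the glued joint is crushed: more than 32 N between pad and block (contact force between pad and block above 32 N).
It fails at once if the robot pushes the jaw or pad by hand (contact force between any of the fingers, the arm and jaw above 4 N).
It fails at once if the glue bottle is knocked away or over (distance of glue_bottle from where it was at the start of the episode above 0.04 m or angle between glue_bottle's own z axis and vertical above 0.5 rad).
It also fails if it takes over 61 s, if anything falls off the work surface, if the arm or the gripper's body presses on something with over 40 N, if the wrist force passes 120 N, or if a joint passes its speed limit or range.

## Robot

A 6-joint arm with a two-finger parallel gripper is mounted at the origin on a cart in front of the work surface, level with it; the furniture and walls round the work are solid. World frame = base frame: x ahead of the robot, y to its left, z up, the work surface at z = 0. Lengths are in m, angles in rad, forces in N, time in s.
With the tool pointing down it reaches from about 0.275 to 1 m from the base axis. Payload 8.4 kg.
Tool frame: the origin (TCP) lies on the centre line of the jaws, within the pads' length; the fingertips stand 17 mm ahead of it and the grasp point (between the pads) lies 2 mm behind it (bot.tcp_to_tips is the y of the fingertips in the tool frame, in m); y points along the fingers, z is the direction in which the jaws open and shut, and the axes are right-handed (so a half turn about y gives the same grasp; the last joint's range is limited). The gripper opens to 85 mm and grips with 20 to 120 N. Pads are 22 mm wide; open, the fingers measure 114 mm over their backs; the gripper's body (76 mm by 85 mm) begins 54 mm behind the grasp point. The pads swing forward as they close: fully open they stand 13 mm farther back than shut.
Start: joints at [1.14, 0.353, 1.633, -0, 1.155, -0.002], TCP at [0.26, 0.568, 0.216] pointing down, gripper open.
Joint ranges: [-2.63, 2.63], [-0.92, 2.1], [0.06, 2.66], [-1.3, 4.44], [0, 2.69], [-3.02, 3.02]. Speed limits (rad/s): [2.22, 2.22, 2.79, 3.14, 3.14, 3.14].

## Interface

Orientations are given as a unit quaternion [x, y, z, w].
In Python, from workcell import bot, hand, kinematics, get_obs, vision, hand_in gives the robot as it stands. The module is installed in compiled form; this text tells all that it offers. Calls block until the motion is done:
- bot.reach(position, orientation): joint-space move of the TCP to a pose.
- bot.servo_line(position, ori=None, velocity=0.15): straight line of the TCP; ori=None keeps the orientation; velocity is the mean speed in m/s.
- bot.goto_joints(angles): joint-space move.
- hand.move_gripper(opening, strength=None): finger opening in m; strength is the grip in N (None keeps the last); returns when the fingers have stopped.
- bot.dwell(seconds).
- kinematics.solve_ik(position, orientation): joint angles nearest the present ones, or None.
- get_obs(): the state.
- vision.read_camera(name): name is "scene" or "top" or "wrist"; returns a dict with "frame" (400x640x3 uint8, red, green, blue), "intrinsics" (3x3 intrinsics, pixels), "view" (4x4, takes a point from world to camera coordinates). Camera axes: x right, y down, z forward; pixel columns grow to the right and rows downward; lengths in m; the calibration is good to about 2 mm. A picture is of the moment at which its call begins. There is no depth.
A pose or a line that the arm cannot do raises bot.IKError and nothing moves.
- hand_in(): hands the job in, once; it reports no verdict.
The state is a dict: "time_s": time; "joint_pos": joint angles; "joint_vel": joint speeds; "joint_efforts": joint torques, N m; "position": TCP position; "orientation": TCP orientation; "wrist_force": force on the tool from outside, world axes, zero at the start; "ft_torque": the same for the moment, N m; "gripper_width": finger opening in m.
Only numpy, scipy, OpenCV 4.12 (cv2) and the standard library are available. Lean on these libraries where they do the work, as an engineer would, in place of code of your own. Each camera call takes 0.05 s, during which the arm holds its last target. There are 200 camera calls.

## Working session

There is one attempt and no reset: what is moved stays moved. The work goes in short steps, each a Python script; the robot and the scene stay as the last script left them, time stands still between calls to the robot, and variables do not carry over. Pictures are saved under pics/ and viewed, about 8 in all and at most 12, crops included, and the job is handed in when it is done.

```bash
mkdir -p pics
cat > h.py <<'E'
import numpy as np, cv2
from workcell import bot, hand, kinematics, get_obs, vision, hand_in
def snap(n,name):
    c=vision.read_camera(n); cv2.imwrite(f'pics/{name}.png',c['frame'][:,:,::-1]); np.savez(f'pics/{name}.npz',**c); return c
def load(name): return dict(np.load(f'pics/{name}.npz'))
def ray(c,uv,z):
    K=np.array(c['intrinsics']);V=np.array(c['view']);R=V[:3,:3];t=V[:3,3];o=-R.T@t
    d=R.T@np.linalg.inv(K)@np.array([uv[0],uv[1],1.]); return o+d*(z-o[2])/d[2]
def proj(c,p):
    K=np.array(c['intrinsics']);V=np.array(c['view']);q=K@(V[:3,:3]@np.array(p)+V[:3,3]); return q[:2]/q[2]
E
python3 - <<'E'
from h import *
for n in ['scene','top']:
    c=snap(n,n+'0'); print(n,np.round(c['view'],3).tolist(),np.array(c['intrinsics']).tolist())
o=get_obs();print(o['time_s'],o['orientation'],o['wrist_force'],bot.tcp_to_tips)
E
```

```text
scene [[0.896, -0.444, 0.01, -0.352], [-0.297, -0.616, -0.73, 0.416], [0.33, 0.651, -0.683, 0.676], [0.0, 0.0, 0.0, 1.0]] [[518.8847805002606, 0.0, 314.70488860310735], [0.0, 518.8847805002606, 190.9184475351746], [0.0, 0.0, 1.0]]
top [[-0.025, -0.999, 0.023, 0.309], [-0.991, 0.021, -0.132, 0.541], [0.131, -0.026, -0.991, 0.918], [0.0, 0.0, 0.0, 1.0]] [[475.98748292217516, 0.0, 313.25402696933355], [0.0, 475.98748292217516, 201.7261089381766], [0.0, 0.0, 1.0]]
0.1 [ 0.69133957 -0.15053597  0.15034522 -0.69049608] [-0.60976472 -0.395499    0.45712609] 0.017
```

View pics/top0.png

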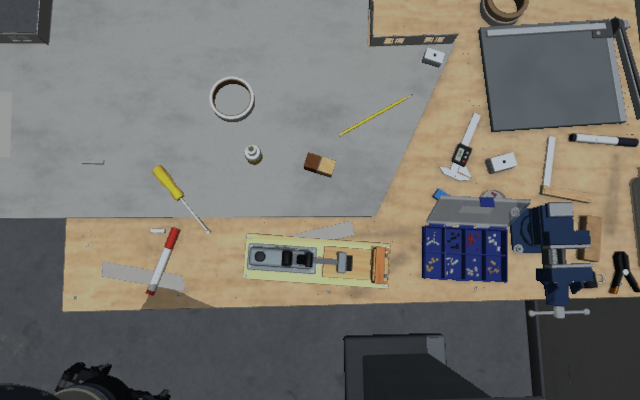

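View pics/scene0.png

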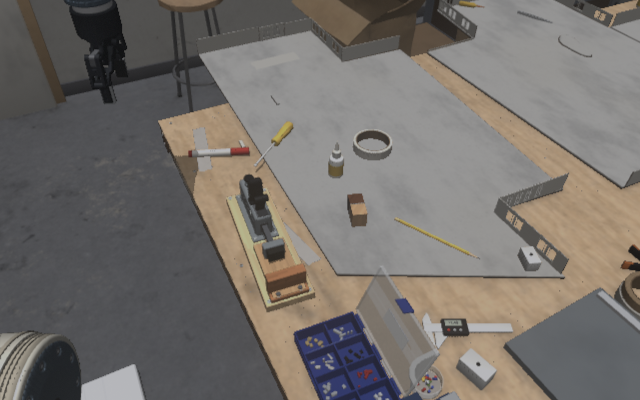

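Top view: jig around (318,260) with its +x to image right, plunger at (259,256), fence at about (378,265). The block is at (320,164), the bottle at (253,155). Next I measure by masks.

Run:
```python
from h import *
c=load('top0'); f=c['frame']; hsv=cv2.cvtColor(f,cv2.COLOR_RGB2HSV)
for p in [(247,250),(300,283),(384,250),(345,258),(378,265),(314,160),(326,167),(335,250),(300,140),(330,270),(265,275)]: print(p,f[p[1],p[0]],hsv[p[1],p[0]])
a=cv2.resize(f[225:295,235:400],None,fx=4.6,fy=4.6,interpolation=cv2.INTER_CUBIC)
b=cv2.resize(f[140:190,235:400],None,fx=4.6,fy=4.6,interpolation=cv2.INTER_CUBIC)
cv2.imwrite('pics/crop1.png',np.vstack([a,b])[:,:,::-1])
```

```text
(247, 250) [168 175 136] [ 35  57 175]
(300, 283) [173 151 116] [ 18  84 173]
(384, 250) [164 111  69] [ 13 148 164]
(345, 258) [112 123 128] [ 99  32 128]
(378, 265) [169 113  70] [ 13 149 169]
(314, 160) [92 58 38] [ 11 150  92]
(326, 167) [179 154 108] [ 19 101 179]
(335, 250) [179 148 104] [ 18 107 179]
(300, 140) [144 148 149] [ 96   9 149]
(330, 270) [178 157 110] [ 21  97 178]
(265, 275) [181 188 145] [ 35  58 188]
```

View pics/crop1.png

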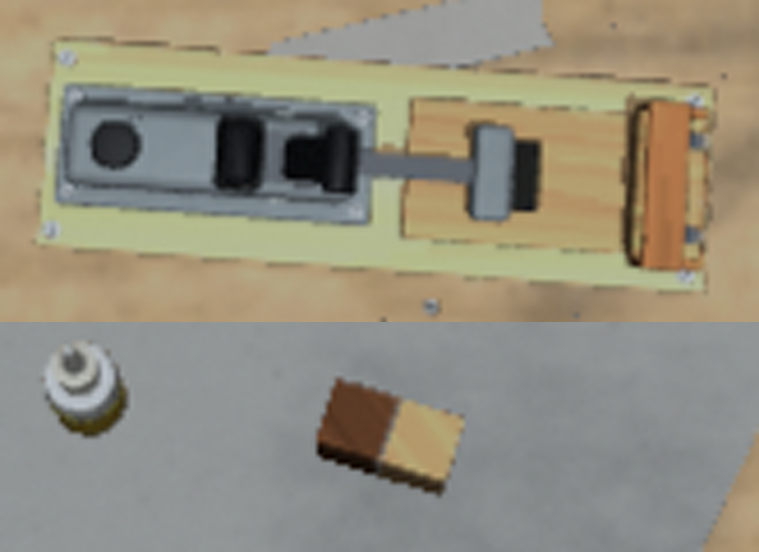

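Run:
```python
from h import *
c=load('top0'); f=c['frame']; hsv=cv2.cvtColor(f,cv2.COLOR_RGB2HSV)
def poly(mask,zz,name,eps=None):
    n,l,s,cc=cv2.connectedComponentsWithStats(mask); i=1+np.argmax(s[1:,4]); pts=np.argwhere(l==i)[:,::-1].astype(np.float32)
    w=np.array([ray(c,p,zz)[:2] for p in pts],np.float32)
    r=cv2.minAreaRect(w); print(name,s[i],'rect',np.round(r[0],4),np.round(r[1],4),r[2]); return w,r
m=np.zeros(f.shape[:2],np.uint8)
m[225:295,235:400]=cv2.inRange(hsv,(27,35,100),(45,255,255))[225:295,235:400]
w,r=poly(m,0.018,'board')
box=cv2.boxPoints(r); 
# long axis -> jig x (towards -y world)
e=[box[1]-box[0],box[2]-box[1]]; d=max(e,key=np.linalg.norm); d=d/np.linalg.norm(d); d=d if d[1]<0 else -d
n=np.array([-d[1],d[0]]); print('jig x',d,'yaw',np.arctan2(d[1],d[0]))
# plunger from crop px (115,144)/4.6
def cr(x,y,yo=225): return (235+(x+.5)/4.6-.5, yo+(y+.5)/4.6-.5)
P=ray(c,cr(115,143),0.092)[:2]; O=P+0.058*d
print('plunger',P,'origin via plunger',O)
def J(p): q=p[:2]-O; return np.round([q@d,q@n],4)
print('board ctr in jig',J(np.array(r[0])), 'board corners',[J(b) for b in box])
for nm,x,y,z in [('handle back mid',217,150,.128),('handle front',262,155,.128),('jaw front',513,172,.06),('jaw back',474,168,.06),('fence face top',636,185,.062),('roll right',357,158,.116),('pad front',540,175,.0565),('fence top back',690,185,.062),('seat left edge',407,170,.03)]:
    print(nm,J(ray(c,cr(x,y),z)))
# block top face
b=np.zeros_like(m); mm=((hsv[...,1]>70)&(hsv[...,0]<28)).astype(np.uint8); b[145:185,298:345]=mm[145:185,298:345]
poly(b,0.043,'block')
co=[(337,378),(464,412),(442,483),(319,445)]
W=[ray(c,cr(x,y-322,140),0.043) for x,y in co]; print('block corners',np.round(W,4).tolist())
W=np.array(W); print('ctr',W.mean(0),'lens',[np.linalg.norm(W[i]-W[(i+1)%4]) for i in range(4)])
print('bottle',ray(c,cr(74,360-322,140),.09))
```

```text
board [ 243  234  147   54 2198] rect [0.4316 0.2927] [0.2867 0.0873] 84.50102996826172
jig x [-0.09582797 -0.99539787] yaw -1.6667717
plunger [0.44235944 0.39938837] origin via plunger [0.43680141 0.3416553 ]
board ctr in jig [ 0.0492 -0.0005] board corners [array([ 0.1926, -0.0441]), array([0.1926, 0.0432]), array([-0.0941,  0.0432]), array([-0.0941, -0.0441])]
handle back mid [-0.0156 -0.0003]
handle front [ 0.0018 -0.001 ]
jaw front [0.1046 0.0003]
jaw back [0.0883 0.0008]
fence face top [ 0.1556 -0.0014]
roll right [0.0384 0.0006]
pad front [ 1.162e-01 -1.000e-04]
fence top back [0.1781 0.0002]
seat left edge [ 0.0619 -0.0017]
block [304 153  31  24 491] rect [0.6215 0.2837] [0.0588 0.0358] 71.40802001953125
block corners [[0.6479, 0.3053, 0.043], [0.6317, 0.2504, 0.043], [0.6005, 0.2609, 0.043], [0.6183, 0.3138, 0.043]]
ctr [0.62458352 0.28262811 0.043     ] lens [np.float64(0.05721313985274542), np.float64(0.03290435685570653), np.float64(0.05578319309507205), np.float64(0.030744467031085593)]
bottle [0.64620783 0.4144415  0.09      ]
```

```bash
cat >> h.py <<'E'
from scipy.spatial.transform import Rotation as Rn
d=np.array([-0.09583,-0.99540]); n=np.array([-d[1],d[0]]); O=np.array([0.4368,0.34166])
def W(x,y,z): return np.array([*(O+x*d+y*n),z])
def ori(v):  # tool down, jaws opening along v; pick sign near present
    best=None
    for s in (1,-1):
        z=np.array([v[0]*s,v[1]*s,0.]); z/=np.linalg.norm(z); y=np.array([0,0,-1.]); q=Rn.from_matrix(np.c_[np.cross(y,z),y,z]).as_quat()
        j=kinematics.solve_ik([0.45,0.3,0.25],q)
        if j is not None and (best is None or abs(j[5])<best[0]): best=(abs(j[5]),q)
    return best[1]
def st(t=''):
    o=get_obs(); print(t,'t',round(o['time_s'],2),'pos',np.round(o['position'],4),'F',np.round(o['wrist_force'],1),'w',round(float(o['gripper_width']),4)); return o
E
python3 - <<'E'
from h import *
hand.move_gripper(0.0,40); Q=ori(n)
bot.reach(W(-.058,0,.092+.017+.03),Q); st('above')
o=get_obs(); f0=o['wrist_force'][2]
bot.servo_line(W(-.058,0,.092+.017+.002),velocity=.06); st()
for z in [.090,.088,.0862,.0852,.0847,.0843]:
    bot.servo_line(W(-.058,0,z+.017),velocity=.03); o=st(z)
    if o['wrist_force'][2]-f0>10: break
bot.dwell(.8); st(); snap('top','top1'); snap('wrist','wr1')
E
```

```text
above t 1.88 pos [0.4422 0.4001 0.1394] F [ 0.1  0.3 -0.2] w -0.0001
 t 2.5 pos [0.4422 0.3994 0.1107] F [-1.1  0.4  0.1] w 0.0001
0.09 t 2.78 pos [0.4424 0.3993 0.107 ] F [0.5 0.2 1.3] w 0.0004
0.088 t 3.03 pos [0.4423 0.3993 0.1049] F [-0.4 -0.  -0.6] w -0.0006
0.0862 t 3.28 pos [0.4423 0.3993 0.1031] F [ 0.4  0.5 -0.2] w -0.0
0.0852 t 3.53 pos [0.4423 0.3994 0.1021] F [0.3 0.  1.3] w -0.0001
0.0847 t 3.78 pos [0.4424 0.3994 0.1017] F [ 0.  -0.3  0.6] w 0.0004
0.0843 t 4.03 pos [0.4423 0.3994 0.1013] F [-0.2  0.4  0.5] w 0.0002
 t 4.83 pos [0.4424 0.3994 0.1013] F [-0.2 -0.1 -0. ] w 0.0002
```

Run:
```python
from h import *
a=load('top1')['frame'][215:305,225:405]; b=load('wr1')['frame']
a=cv2.resize(a,(640,320),interpolation=cv2.INTER_CUBIC); b=cv2.resize(b,(448,280))
v=np.zeros((600,640,3),np.uint8); v[:320]=a; v[320:600,:448]=b
cv2.imwrite('pics/c2.png',v[:,:,::-1])
```

```text
(no output)
```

View pics/c2.png

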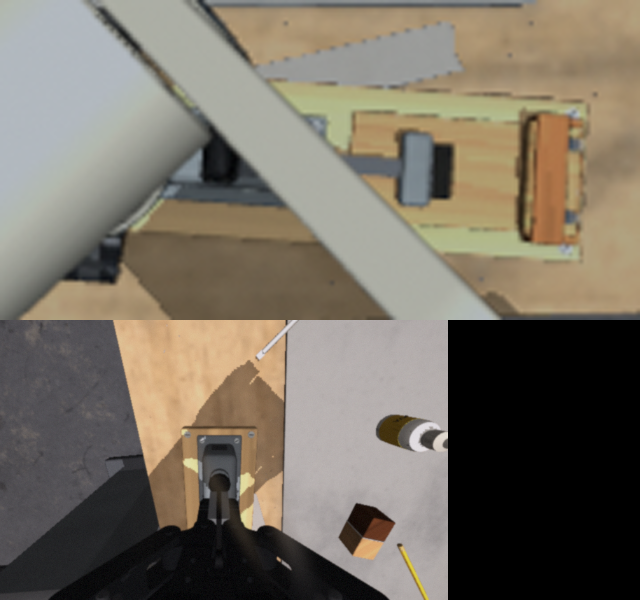

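Run:
```python
from h import *
c=load('wr1'); f=c['frame']
for z in (.092,.085): print('plunger proj',z,proj(c,W(-.058,0,z)))
print('tip',proj(c,W(-.058,0,.0843)),'head back edge',proj(c,W(-.068,0,.092)))
for p in ['a']: print('board corner', proj(c,W(-.0958,.045,.018)),proj(c,W(-.0958,-.045,.018)))
v=cv2.resize(f[120:360,200:440],None,fx=2.5,fy=2.5,interpolation=cv2.INTER_CUBIC)
cv2.imwrite('pics/c3.png',v[:,:,::-1])
```

```text
plunger proj 0.092 [312.66479298 239.61634087]
plunger proj 0.085 [312.67161322 234.5570506 ]
tip [312.6722696  234.07014796] head back edge [312.67505932 224.79376976]
board corner [368.52990699 155.25938762] [257.00076221 155.19282592]
```

View pics/c3.png

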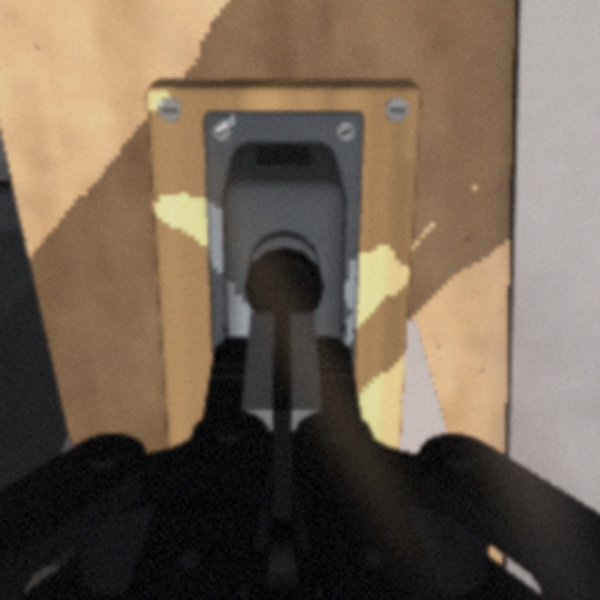

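Bar not released yet; the head (wrist view, about (313,233)) is hardly covered by the fingers and no force is felt, so the tips must be higher than assumed. I'll keep descending under force watch.

Run:
```python
from h import *
c=load('wr1');V=c['view'];print('cam',-V[:3,:3].T@V[:3,3], V[2,:3]); o=get_obs(); print(np.round(Rn.from_quat(o['orientation']).as_matrix(),3).tolist())
for z in np.arange(.082,.0719,-.002):
    bot.servo_line(W(-.058,0,z+.017),velocity=.03); o=st(round(z,4))
    if np.linalg.norm(o['wrist_force'])>3: break
snap('wrist','wr2'); snap('scene','sc2')
```

```text
cam [0.45063581 0.48484731 0.25901345] [-0.03303073 -0.32857536 -0.9439    ]
[[-0.096, -0.0, 0.995], [-0.995, -0.0, -0.096], [0.0, -1.0, -0.0]]
0.082 t 5.18 pos [0.4422 0.3992 0.0988] F [ 0.1  0.3 -0.7] w 0.0002
0.08 t 5.43 pos [0.4423 0.3993 0.0968] F [-0.1  0.8  0.2] w -0.0
0.078 t 5.68 pos [0.4423 0.3993 0.0949] F [-0.2  0.5 -0.6] w -0.0001
0.076 t 5.93 pos [0.4423 0.3993 0.0928] F [-0.1  0.   0.7] w 0.0002
0.074 t 6.18 pos [0.4423 0.3993 0.0909] F [0.8 0.3 1.2] w -0.0001
0.072 t 6.43 pos [0.4423 0.3993 0.0889] F [ 0.5  0.1 -0.8] w 0.0001
```

Run:
```python
from h import *
a=load('sc2'); print('scene tip proj',proj(a,W(-.058,0,.072)),'plunger',proj(a,W(-.058,0,.092)))
c=load('wr2'); print('wr tip',proj(c,W(-.058,0,.072)),'pl',proj(c,W(-.058,0,.092)))
A=cv2.resize(a['frame'][120:270,180:330],(400,400),interpolation=cv2.INTER_CUBIC); B=cv2.resize(c['frame'][140:340,210:410],(400,400),interpolation=cv2.INTER_CUBIC)
cv2.imwrite('pics/c4.png',np.hstack([A,B])[:,:,::-1])
```

```text
scene tip proj [248.59352681 183.97787023] plunger [247.8094221  176.45297447]
wr tip [312.79814597 234.05394354] pl [312.78463723 249.43865175]
```

View pics/c4.png

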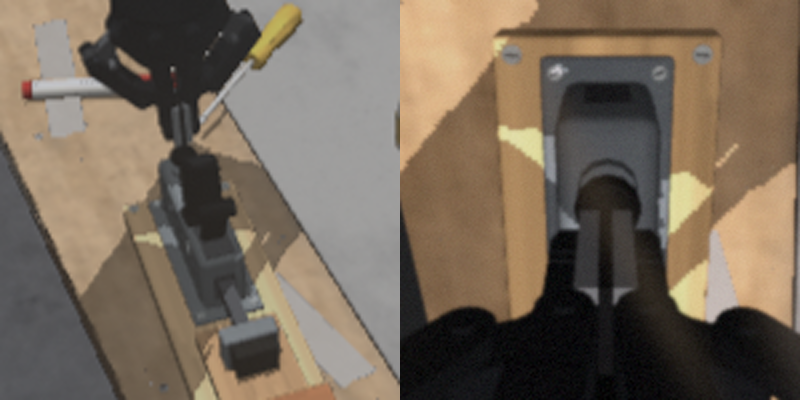

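The wrist view shows fingertip ends at (312,245), still above the head; scene view agrees (tip at about (247,175)). I go on down, with the gripper body clear of the handle by ~13 mm.

Run:
```python
from h import *
for z in np.arange(.087,.0765,-.001):
    bot.servo_line(W(-.058,0,z),velocity=.03); o=st(round(z,4))
    if np.linalg.norm(o['wrist_force'])>9: break
c=snap('wrist','wr3'); t=snap('top','top3')
```

```text
0.087 t 6.78 pos [0.4423 0.3993 0.0869] F [ 0.6 -0.1 -1.1] w 0.0002
0.086 t 7.03 pos [0.4423 0.3993 0.0859] F [-0.5  0.  -0. ] w 0.0
0.085 t 7.28 pos [0.4423 0.3994 0.0849] F [ 0.2 -0.3  0. ] w 0.0002
0.084 t 7.53 pos [0.4423 0.3994 0.0839] F [ 0.1 -0.7 -0.6] w -0.0003
0.083 t 7.78 pos [0.4423 0.3994 0.0829] F [ 0.3 -0.7  0.2] w -0.0002
0.082 t 8.03 pos [0.4423 0.3994 0.0819] F [ 0.7  0.4 -0.5] w 0.0003
0.081 t 8.28 pos [0.4423 0.3994 0.0809] F [ 0.7  0.7 -0.6] w -0.0002
0.08 t 8.53 pos [0.4423 0.3993 0.0799] F [ 0.5 -0.2 -0.6] w 0.0003
0.079 t 8.78 pos [0.4423 0.3994 0.0789] F [0.2 1.4 0.3] w -0.0
0.078 t 9.03 pos [0.4423 0.3993 0.0779] F [ 0.1  0.4 -0.1] w 0.0001
0.077 t 9.28 pos [0.4423 0.3994 0.0769] F [ 0.3  0.2 -0.5] w 0.0002
```

Run:
```python
from h import *
c=load('wr3'); t=load('top3')['frame']
for x,z in [(-.048,.092),(-.068,.092),(-.068,.085),(-.08,.072),(-.058,.060),(-.069,.060),(-.069,.077)]: print(x,z,np.round(proj(c,W(x,0,z)),1))
s=snap('scene','sc3'); print(np.round(proj(s,W(-.058,0,.060)),1),np.round(get_obs()['joint_efforts'],2), np.round(get_obs()['joint_pos'],3))
A=cv2.resize(s['frame'][90:240,180:330],(400,400),interpolation=cv2.INTER_CUBIC); B=cv2.resize(c['frame'][160:290,248:378],(400,400),interpolation=cv2.INTER_CUBIC)
B=np.clip(B.astype(float)*1.8,0,255).astype(np.uint8)
T=cv2.resize(t[225:295,235:400],(472,200)); v=np.zeros((600,800,3),np.uint8); v[:400]=np.hstack([A,B]); v[400:,:472]=T
cv2.imwrite('pics/c5.png',v[:,:,::-1])
```

```text
-0.048 0.092 [312.7 276.2]
-0.068 0.092 [312.7 243.8]
-0.068 0.085 [312.7 237.8]
-0.08 0.072 [312.8 208.9]
-0.058 0.06 [312.7 234.1]
-0.069 0.06 [312.7 218.2]
-0.069 0.077 [312.7 229.9]
[249.1 188.4] [ -0.   -61.46 -27.01   0.     0.    -0.  ] [ 0.732  0.471  1.806 -0.     0.865  0.828]
```

View pics/c5.png

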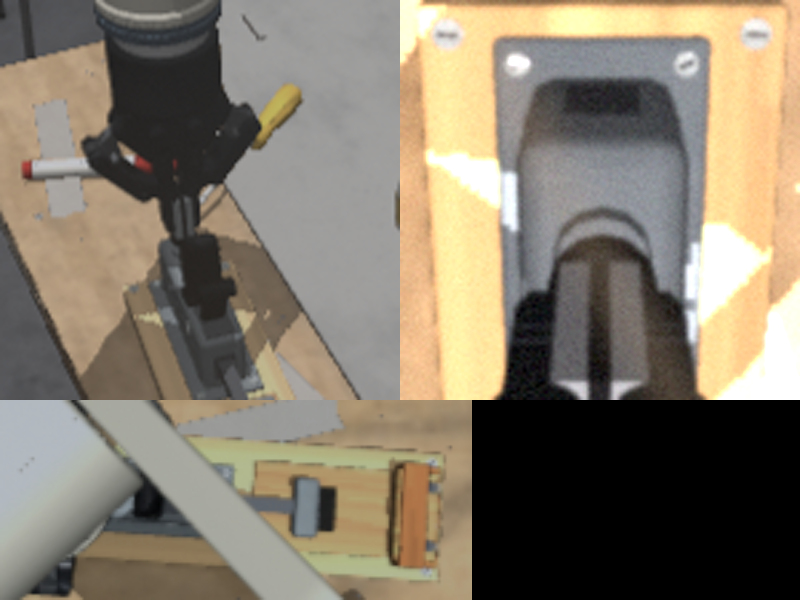

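Tip ends (wrist (312,245); scene about (248,177), just over the plunger) still look slightly above the head. The tips evidently sit behind the stated 17 mm. I continue until contact.

Run:
```python
from h import *
for z in np.arange(.0755,.056,-.0015):
    bot.servo_line(W(-.058,0,z),velocity=.03); o=st(round(z,4))
    if np.linalg.norm(o['wrist_force'])>2.5: break
```

```text
0.0755 t 9.68 pos [0.4425 0.3995 0.0756] F [0.5 0.4 0.4] w 0.0001
0.074 t 9.93 pos [0.4425 0.3995 0.0742] F [-0.3 -0.7  4.1] w -0.0002
```

Contact at TCP z 0.0745: the tips are actually about 17 mm *behind* the reported TCP rather than ahead. Continue to the stop.

Run:
```python
from h import *
for z in np.arange(.072,.0645,-.001):
    bot.servo_line(W(-.058,0,z),velocity=.03); o=st(round(z,4))
    if o['wrist_force'][2]>11: break
bot.dwell(.6); st('held')
t=snap('top','top4')['frame']; h=cv2.cvtColor(t,cv2.COLOR_RGB2HSV)
for y in (256,258,260,262): print(''.join('G' if s<55 and v>60 else 'k' if v<=60 else '.' for _,s,v in h[y,310:395]))
h=cv2.cvtColor(load('top3')['frame'],cv2.COLOR_RGB2HSV)
for y in (256,258,260,262): print(''.join('G' if s<55 and v>60 else 'k' if v<=60 else '.' for _,s,v in h[y,310:395]))
```

```text
0.072 t 10.18 pos [0.4425 0.3996 0.0724] F [-1.  -0.5  6.6] w -0.0002
0.071 t 10.43 pos [0.4425 0.3995 0.0715] F [-1.6  0.   8.1] w -0.0
0.07 t 10.68 pos [0.4425 0.3995 0.0705] F [-1.5 -1.1  8.4] w 0.0002
0.069 t 10.93 pos [0.4425 0.3995 0.0696] F [-0.9 -1.6  8.4] w 0.0
0.068 t 11.18 pos [0.4426 0.3996 0.0695] F [-4.2 -4.3 17.5] w -0.0003
held t 11.78 pos [0.4426 0.3996 0.0695] F [-3.6 -3.5 18. ] w -0.0002
GGGGGGGGGGGGGkkkkk............................................k............GGGG......
GGGGGGGGGGGGGkkkkk............................................k......................
GGGGGGGGGGGGkkkkk.............................................k......................
GGGGGGGGGGGGGkkkk.............................................k......................
GGGGGGGG...GG...............GGGGGGGGGkkkkk....................k............GGGG......
GGGGGGGGGGGG................GGGGGGGGGkkkkk....................k......................
GGGGGGGGGGGGGGGGGGGGGGGGGGGGGGGGGGGGGkkkkk....................k......................
GGGGGGGGGGGGGGGGGGGGGGGGGGGGGGGGGGGGGkkkkk....................k......................
```

Plunger on its stop (18 N), bar sprung back (pad front moved from column 352 to 327). I rise, and check the block estimate with an overlay on an already taken wrist image.

Run:
```python
from h import *
bot.servo_line(W(-.058,0,.16),velocity=.15)
c=load('wr1'); f=c['frame'].copy()
def box(ctr,yaw,img):
    u=np.array([np.cos(yaw),np.sin(yaw)]);v=np.array([-u[1],u[0]])
    for z in (.007,.043):
        P=[proj(c,[*(ctr+a*.03*u+b*.015*v),z]) for a,b in((1,1),(1,-1),(-1,-1),(-1,1))]
        cv2.polylines(img,[np.round((np.array(P)-[440,220])*5).astype(np.int32)],True,(0,255,0) if z>.02 else (255,0,0),1)
img=cv2.resize(f[220:360,440:600],None,fx=5,fy=5,interpolation=cv2.INTER_CUBIC)
box(np.array([.6246,.2826]),np.radians(-107.5),img)
cv2.imwrite('pics/c6.png',img[:600,:,::-1])
```

```text
(no output)
```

View pics/c6.png

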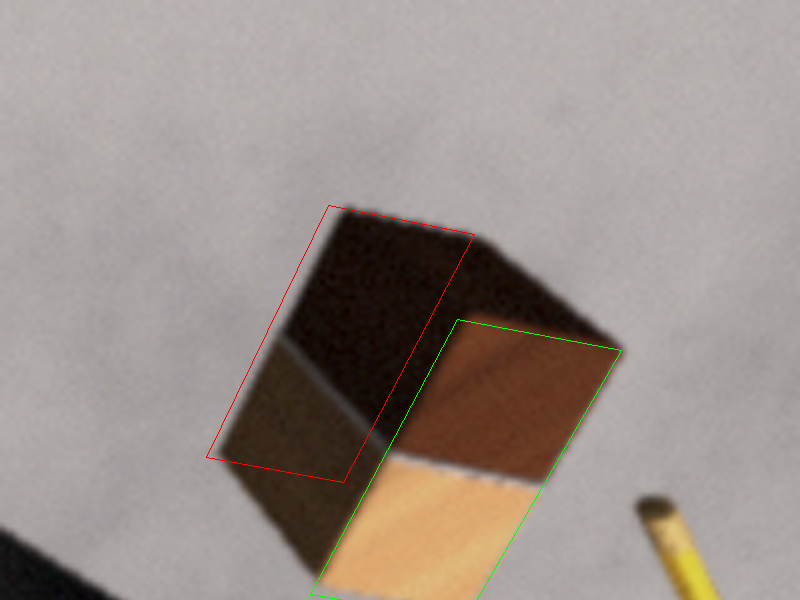

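The overlay fits within about 1 mm, with correct yaw. Grasping the block and carrying it over the seat.

Run:
```python
from h import *
yaw=np.radians(-107.5); Qb=ori([-np.sin(yaw),np.cos(yaw)]); C=[.6246,.2826]
bot.reach([*C,.13],Qb); hand.move_gripper(.06); st('above')
bot.servo_line([*C,.02],velocity=.15); bot.servo_line([*C,-.006],velocity=.06); st('down')
hand.move_gripper(.02,30); st('grip'); snap('wrist','wr5')
bot.servo_line([*C,.13],velocity=.15); st('up')
bot.reach(W(.113,0,.13),ori(n)); st('over seat'); snap('wrist','wr6'); snap('scene','sc6')
a=load('wr5')['frame'][100:400,120:520]; b=load('wr6')['frame'][100:400,120:520]
cv2.imwrite('pics/c7.png',np.hstack([a,b])[:,:,::-1])
```

```text
above t 14.07 pos [0.6245 0.2827 0.1301] F [ 0.  -0.3  0.8] w 0.0603
down t 15.54 pos [ 0.6244  0.2825 -0.0064] F [ 0.4 -0.4  0.1] w 0.0603
grip t 15.92 pos [ 0.625   0.2828 -0.0055] F [-1.1 -0.1  2. ] w 0.0294
up t 17.02 pos [0.6239 0.2823 0.1289] F [-0.7  0.6 -0.3] w 0.0295
over seat t 17.86 pos [0.4276 0.2299 0.1303] F [ 0.5  0.4 -0.2] w 0.03
```

View pics/c7.png

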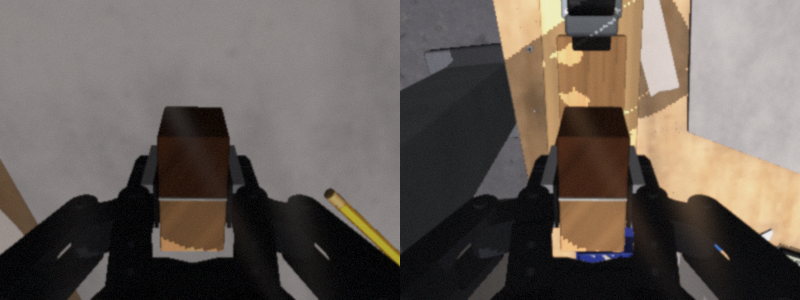

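The block is firmly held, level, and aligned with the bar (wrist image, glue line at about (313,297)). Lowering onto the seat.

Run:
```python
from h import *
bot.servo_line(W(.113,0,.035),velocity=.12); st()
for z in (.021,.0185,.0175,.017):
    bot.servo_line(W(.113,0,z),velocity=.05); o=st(z)
    if o['wrist_force'][2]>4: break
hand.move_gripper(.05); st('rel')
bot.servo_line(W(.113,0,.14),velocity=.15); bot.dwell(.3); st()
t=snap('wrist','wr7'); c=t
f=t['frame'].copy()
for z in (.030,.066):
    P=[proj(c,W(.113+a*.03,b*.015,z)) for a,b in((1,1),(1,-1),(-1,-1),(-1,1))]
    cv2.polylines(f,[np.round(P).astype(np.int32)],True,(0,255,0),1)
tp=snap('top','top7')['frame'][225:295,235:400]
v=np.zeros((590,640,3),np.uint8); v[:400]=f; v[400:590,:448]=cv2.resize(tp,(448,190),interpolation=cv2.INTER_CUBIC)
cv2.imwrite('pics/c8.png',v[:,:,::-1])
```

```text
t 18.9 pos [0.4265 0.2294 0.0354] F [ 0.  -0.6  0.4] w 0.0297
0.021 t 19.33 pos [0.4257 0.2291 0.0207] F [ 0.1  0.5 -0.9] w 0.0297
0.0185 t 19.58 pos [0.4259 0.2292 0.0184] F [ 0.1 -0.7 -0.3] w 0.0298
0.0175 t 19.83 pos [0.426  0.2292 0.0175] F [-0.2  0.7  0.1] w 0.0299
0.017 t 20.08 pos [0.426  0.2292 0.0174] F [-1.1 -1.8  5.4] w 0.0291
rel t 20.42 pos [0.426  0.2292 0.017 ] F [ 0.5 -1.2 -0.2] w 0.0504
 t 21.68 pos [0.4257 0.229  0.1394] F [ 0.1  0.3 -0.1] w 0.0496
```

View pics/c8.png

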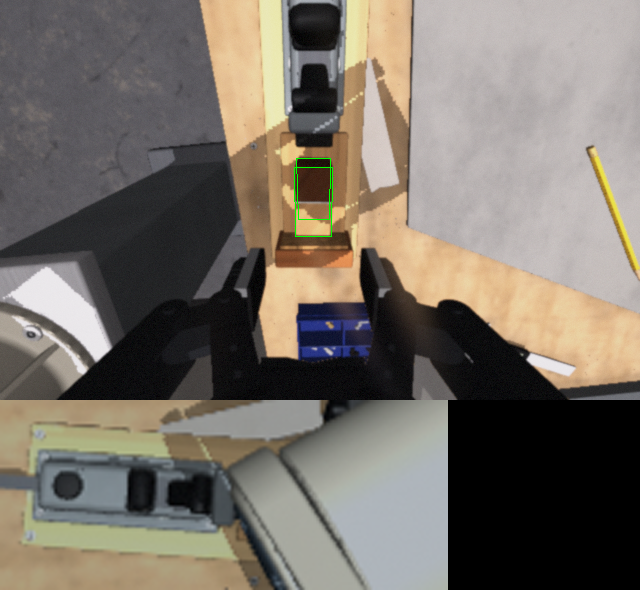

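The block sits on its outline, in line, between pad and fence. Now closing the fingers and feeling for the trigger's cross bar for the first stroke; the arm pulls it towards the handle and the wrist sensor reads the trigger force.

```bash
cat >> h.py <<'E'
ZT=.0845
def fx(k=4):
    v=[]
    for _ in range(k): v.append(get_obs()['wrist_force'][:2]@d); bot.dwell(.02)
    return float(np.mean(v))
E
python3 - <<'E'
from h import *
hand.move_gripper(0.0,60); bot.servo_line(W(.062,0,.14),velocity=.15); bot.servo_line(W(.062,0,ZT),velocity=.12); f0=fx(); print('f0',f0)
x=.058
while x>.036:
    bot.servo_line(W(x,0,ZT),velocity=.05); f=fx(3); print(round(x,4),round(f,1))
    if f-f0>2.0: break
    x-=.002
st()
E
```

```text
f0 -0.18679555801839623
0.058 -0.0
0.056 0.4
0.054 0.0
0.052 -0.4
0.05 1.9
 t 24.98 pos [0.4319 0.2917 0.0844] F [-0.7 -1.3  0.4] w -0.0001
```

Run:
```python
from h import *
for x in (.044,.038,.033,.030,.0285):
    bot.servo_line(W(x,0,ZT),velocity=.05); print(x,round(fx(3),1))
st()
bot.servo_line(W(.054,0,ZT),velocity=.1); print(round(fx(3),1)); st()
tp=snap('top','top9')['frame']; h=cv2.cvtColor(tp,cv2.COLOR_RGB2HSV)
for y in (258,260,262,264): print(''.join('G' if s<55 and v>60 else 'k' if v<=60 else 'B' if v<125 else '.' for _,s,v in h[y,310:395]))
```

```text
0.044 10.0
0.038 11.9
0.033 10.9
0.03 12.1
0.0285 10.1
 t 26.52 pos [0.4331 0.3116 0.0845] F [-1.9 -9.8  8.3] w 0.0001
0.2
 t 26.98 pos [0.4322 0.2881 0.0848] F [ 0.3 -0.6  0.1] w 0.0
GGGGGGGGGGGGGGGGGGGGGGGGGGGGGGGGGGGGGGGGGGGGGGGGGGGGGGGGGGGGGGGGGGGGGGGGGGkkkkkkkkkkk
GGGGGGGGGGGGGGGGGGGGGGGGGGGGGGGGGGGGGGGGGGGGGGGGGGGGGGGGGGGGGGGGGGGGGGGGGGGkkkkkkkkkk
GGGGGGGGGGGGGGGGGGGGGGGGGGGGGGGGGGGGGGGGGGGGGGGGGGGGGGGGGGGGGGGGGGGGGGGGGGGGkkkkkkkkk
GGGGGGGGGGGGGGGGGGGGGGGGGGGGGGGGGGGGGGGGGGGGGGGGGGGGGGGGGGGGGGGGGGGGGGGGGGGGkkkkkkkkk
```

Run:
```python
from h import *
for k in (2,3):
    for x in (.044,.038,.033,.0305,.0285):
        bot.servo_line(W(x,0,ZT),velocity=.06); f=fx(3); print(k,x,round(f,1))
        if f>16: break
    bot.servo_line(W(.054,0,ZT),velocity=.1); bot.dwell(.15)
st(); s=snap('scene','sc10'); w=snap('wrist','wr10')
def mark(c,img,x0,y0,k,pts):
    for p in pts:
        q=(proj(c,p)-[x0,y0])*k; cv2.circle(img,tuple(int(i) for i in np.round(q)),3,(255,0,255),1)
for b in (.016,.024): print(b,proj(s,W(.058+b,-.02,.06)),proj(w,W(.058+b,-.02,.06)))
A=cv2.resize(s['frame'][190:310,215:335],(480,480),interpolation=cv2.INTER_CUBIC)
mark(s,A,215,190,4,[W(.058+b,-.02,.06) for b in (.016,.024)]+[W(.1556,-.035,.062),W(.1556,.035,.062)])
B=cv2.resize(w['frame'][200:400:1,240:400],(320,400))
v=np.zeros((480,800,3),np.uint8); v[:,:480]=A; v[:400,480:]=B; cv2.imwrite('pics/c9.png',v[:,:,::-1])
```

```text
2 0.044 9.6
2 0.038 10.1
2 0.033 11.9
2 0.0305 11.5
2 0.0285 10.3
3 0.044 10.1
3 0.038 12.2
3 0.033 12.5
3 0.0305 12.1
3 0.0285 10.1
 t 31.27 pos [0.4321 0.2884 0.0847] F [ 0.2 -0.1 -0.5] w -0.0004
0.016 [257.95866549 237.14194016] [283.12367835 256.12720231]
0.024 [259.20015129 240.2379441 ] [283.48700517 266.24305253]
```

View pics/c9.png

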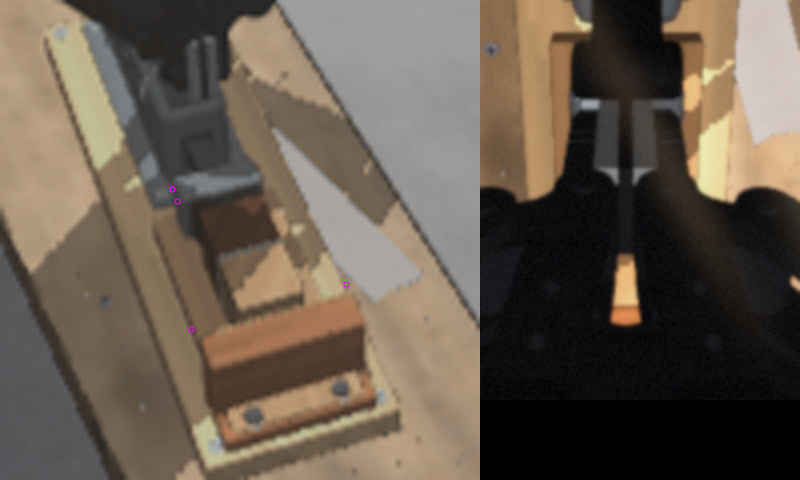

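Scene view: the jaw is at about bar 24 mm, pad at the dark block end, and the block just short of or at the fence ((205,350)–(360,300) in the crop). Fence may be 2–4 mm beyond my estimate, so the last stroke goes by force.

Run:
```python
from h import *
x=.046
while x>.0279:
    bot.servo_line(W(x,0,ZT),velocity=.05); f=fx(5); print(round(x,4),round(f,1))
    if f>16: break
    x-=.0015
st(); snap('scene','sc11')
```

```text
0.046 8.2
0.0445 11.2
0.043 12.9
0.0415 15.9
0.04 16.2
 t 33.1 pos [0.432  0.2995 0.0845] F [ -0.5 -15.6  10.7] w 0.0001
```

Correcting for the vertical friction part, the tangential trigger force is 12.7 N, so the pad carries about 5 N. I need about 12 N, so I continue in small steps.

Run:
```python
from h import *
def est(x):
    F=np.mean([(bot.dwell(.02),get_obs()['wrist_force'])[1] for _ in range(6)],0); H=F[:2]@d; V=F[2]
    p=np.arcsin(np.clip((x-.011-.007-.009)/.058,-1,1)); T=H*np.cos(p)-V*np.sin(p)
    print(round(x,4),'th %.3f H %.1f V %.1f T %.1f pad %.1f'%(.4255-p,H,V,T,(T-10)/.533)); return (T-10)/.533
x=.040; est(x)
while x>.032:
    x-=.001; bot.servo_line(W(x,0,ZT),velocity=.03)
    if est(x)>11: break
bot.dwell(.5); est(x); st(); s=snap('scene','sc12'); w=snap('wrist','wr12')
A=cv2.resize(s['frame'][190:310,215:335],(600,600),interpolation=cv2.INTER_CUBIC); cv2.imwrite('pics/c10.png',A[:,:,::-1])
```

```text
0.04 th 0.199 H 15.8 V 11.4 T 12.9 pad 5.4
0.039 th 0.217 H 16.9 V 12.8 T 13.9 pad 7.4
0.038 th 0.235 H 16.7 V 12.3 T 14.1 pad 7.6
0.037 th 0.252 H 16.5 V 13.4 T 13.9 pad 7.4
0.036 th 0.270 H 16.2 V 12.5 T 14.0 pad 7.6
0.035 th 0.287 H 14.7 V 11.6 T 13.0 pad 5.6
0.034 th 0.305 H 16.0 V 11.8 T 14.4 pad 8.3
0.033 th 0.322 H 16.9 V 12.4 T 15.6 pad 10.4
0.032 th 0.339 H 17.9 V 13.0 T 16.7 pad 12.6
0.032 th 0.339 H 17.6 V 13.0 T 16.5 pad 12.1
 t 36.65 pos [0.4326 0.307  0.0846] F [ -1.7 -16.9  13.2] w -0.0003
```

View pics/c10.png

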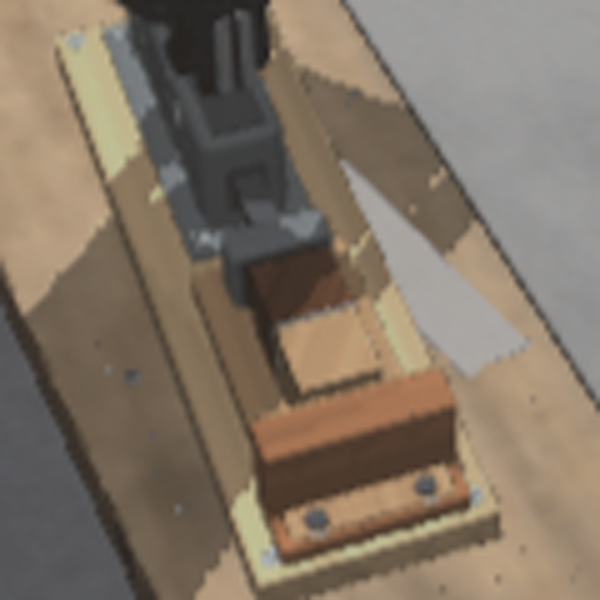

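Run:
```python
from h import *
s=load('sc12')
def J(p): q=p[:2]-O; return np.round([q@d*1e3,q@n*1e3],1)
for nm,u,v,z in [('blk end L',291,392,.066),('blk end R',380,370,.066),('glue L',278,322,.066),('glue R',355,300,.066),('fence L',254,425,.062),('fence R',446,373,.062),('jaw fr R',330,243,.06),('jaw fr L',232,266,.06),('board end L',258,590,.018),('board end R',497,520,.018),('seat L corner',196,285,.03)]:
    print(nm,J(ray(s,(215+(u+.5)/5-.5,190+(v+.5)/5-.5),z)))
w=load('wr7'); f=w['frame']; print([ (r,int(f[r,323].sum())) for r in range(210,270,2)])
for x in (.143,.1556,.160): print(x,proj(w,W(x,0,.062)),proj(w,W(x,0,.030)))
```

```text
blk end L [156.  -17.2]
blk end R [157.5  14.4]
glue L [124.8 -12.1]
glue R [124.6  16.4]
fence L [162.  -32.4]
fence R [163.6  36.4]
jaw fr R [90.8 17.9]
jaw fr L [ 89.  -18.7]
board end L [196.4 -44. ]
board end R [197.9  42.7]
seat L corner [ 67.5 -28.2]
[(210, 330), (212, 337), (214, 344), (216, 354), (218, 352), (220, 367), (222, 513), (224, 576), (226, 572), (228, 575), (230, 566), (232, 560), (234, 518), (236, 212), (238, 199), (240, 206), (242, 175), (244, 179), (246, 281), (248, 298), (250, 242), (252, 285), (254, 298), (256, 296), (258, 302), (260, 308), (262, 299), (264, 311), (266, 387), (268, 449)]
0.143 [313.10209471 234.14443024] [313.10891553 219.35162405]
0.1556 [313.08627869 247.13636808] [313.09462476 231.22073696]
0.16 [313.08087252 251.57722376] [313.08972916 235.28674284]
```

Pixel sums leave a possible small gap to the fence (block end ≈155 mm, fence edge ≈156–160 mm). I test that by seeing whether the block moved between the last pictures, while the jaw did.

Run:
```python
from h import *
ims={k:cv2.resize(cv2.cvtColor(load(k)['frame'],cv2.COLOR_RGB2GRAY),None,fx=4,fy=4,interpolation=cv2.INTER_CUBIC) for k in ('sc10','sc11','sc12')}
b=ims['sc12']
print('px per 4mm',proj(load('sc12'),W(.129,0,.066))-proj(load('sc12'),W(.125,0,.066)))
for nm,(x0,y0,x1,y1) in {'block':(270,247,291,264),'jaw':(257,233,281,248),'fence':(262,262,308,300)}.items():
    t=b[y0*4:y1*4,x0*4:x1*4]
    for k in ('sc10','sc11'):
        a=ims[k][(y0-7)*4:(y1+7)*4,(x0-5)*4:(x1+5)*4]; r=cv2.matchTemplate(a,t,cv2.TM_CCOEFF_NORMED); _,m,_,l=cv2.minMaxLoc(r)
        print(nm,'sc12 minus',k,np.array([20-l[0],28-l[1]])/4,'score',round(m,3))
```

```text
px per 4mm [0.69815866 1.64541377]
block sc12 minus sc10 [0. 0.] score 0.806
block sc12 minus sc11 [0.   0.25] score 0.941
jaw sc12 minus sc10 [2.5  0.25] score 0.693
jaw sc12 minus sc11 [0.5 0.5] score 0.867
fence sc12 minus sc10 [0. 0.] score 0.96
fence sc12 minus sc11 [0. 0.] score 0.986
```

The block hasn't moved (under 0.6 mm) while the pad force went from about 5 to 12 N, so it is against the fence with the pad about 6 mm in. Handing in with the trigger still held.

Run:
```python
from h import *
st('before'); hand_in()
```

```text
before t 36.75 pos [0.4326 0.307  0.0846] F [ -1.  -17.5  12.4] w -0.0003
the job is handed in; nothing more can be done
```

I handed the job in at 36.8 s of the 61 s allowed, with the trigger still held squeezed; I got no verdict back.

**What I did**
- **Plunger:** I pressed it down to its stop (about 18 N on the wrist) and the top camera showed the bar springing fully back.
- **Block:** I stood it on the seat, in line with the bar, and let go. It matched its planned outline in the wrist picture.
- **Trigger:** I gave it three full strokes, then a fourth that I stopped by force and kept holding. The closed fingers pulled the trigger's cross bar towards the handle.

**Last checks**
- **Trigger:** It was at about 0.34 rad, with about 17 N on the fingers.
- **Pad:** I worked out about 12 N from the trigger force, which means the pad is pressed in about 6 mm.
- **Block:** It had moved less than 1 mm during the last squeeze while the jaw kept advancing. I took that to mean it is against the fence.

**Checks that disagreed**
- **Fingertips:** They turned out to be about 16 mm behind the reported TCP, not 17 mm ahead. My first plunger descents therefore met nothing, and I carried on down by force instead.
- **Fence position:** The camera views differed by about 4 mm (156 to 160 mm along the jig), so a small gap to the fence could not be ruled out from the pictures alone.
- **Block match:** Comparing the block with the picture after the third stroke gave only a weak match, and the jaw's matches were weak too. I relied mainly on force.

The bottle was not checked again at the end, but the arm never came near it.

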